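Stack the parts of two feed shafts on the assembly posts

TASK

Stack the parts of two feed shafts on their posts in assembly order. On the tall post put the flange at the bottom with its hub up, then the plain sleeve, then the large toothed wheel on top; on the short post put the small toothed wheel and then the hexagonal collar on top of it. Every part must be threaded on its pin, lie flat on what is beneath it, and be let go.

Things in the scene. Friction and masses are not known exactly. Their poses are not given: they have to be found in the camera images.
- tall_post: The TALLER of two assembly posts, fixed to the table: 70 x 70 x 10 mm dark steel base plate with four screw heads and an upright 12 mm steel pin in its middle whose pointed tip (the top 12 mm taper to 4 mm) is 86 mm above the table. Origin: centre of the underside of the base plate, on the pin's axis; z up.
- short_post: The SHORTER of two assembly posts, fixed to the table: same 70 x 70 x 10 mm base plate and 12 mm pin, but the tapered tip is only 58 mm above the table. Origin: centre of the underside of the base plate, on the pin's axis; z up. (Nearby: bystanders up to 46 mm tall, an 8 mm cord; machines 0.3-0.6 m tall behind and left, from 0.40 m off the base axis.)
- flange: Aluminium flange: a flat round disc, 60 mm diameter and 6 mm thick, with a round hub of 36 mm diameter rising 12 mm above the disc (18 mm high overall), a 20 mm through bore on its axis. Lies hub up; grip it by the hub. About 100 g. Origin: centre of its underside on the axis; z up, out of the hub.
- sleeve: Plain smooth aluminium sleeve (tube), 33 mm outside diameter, 28 mm high, standing upright, a 20 mm through bore on its axis. The tallest of the loose parts. About 80 g. Origin: centre of its underside on the axis; z up.
- large_wheel: The LARGER of two steel toothed wheels lying flat: 54 mm over the teeth, 36 teeth, 16 mm thick, a 20 mm through bore on its axis. About 150 g. Origin: centre of its underside on the axis; z up.
- small_wheel: The SMALLER of two steel toothed wheels lying flat: 38 mm over the teeth, 24 teeth, 16 mm thick, a 20 mm through bore on its axis. About 90 g. Origin: centre of its underside on the axis; z up.
- hex_collar: Steel hexagonal collar like a large nut: 35 mm across flats, 40 mm across corners, 18 mm high, a 20 mm (across flats) six-sided through bore. About 100 g. Grip it across two opposite flats. Origin: centre of its underside on the axis; z up; x is square to one of the flats (so the flats face every 60 degrees from x).
Things that resemble listed ones, but are neither listed nor needed, are in the scene too. What is shaped like the small_wheel but orange is not meant.

How it is judged:
By the outcome, as a careful person would: the job done as asked, in the order asked, and still so for the second after the job is handed in, with the robot touching nothing.
It also fails if it takes over 112 s, if anything falls off the work surface, if the arm or the gripper's body presses on something with over 40 N, if the wrist force passes 120 N, or if a joint passes its speed limit or range.

ROBOT

A 6-joint arm with a two-finger parallel gripper is mounted at the origin on the work surface; the furniture and walls round the work are solid. World frame = base frame: x ahead of the robot, y to its left, z up, the work surface at z = 0. Lengths are in mm, angles in rad, forces in N, time in s.
With the tool pointing down it reaches from about 275 to 725 mm from the base axis. Payload 15.9 kg.
Tool frame: the origin (TCP) lies at the very end of the fingers, on their centre line; the grasp point (between the pads) lies 19 mm behind it; y points along the fingers, x is the direction in which the jaws open and shut, and the axes are right-handed (so a half turn about y gives the same grasp; the last joint's range is limited). The gripper opens to 85 mm and grips with 20 to 120 N. Pads are 22 mm wide; open, the fingers measure 114 mm over their backs; the gripper's body (76 mm by 85 mm) begins 54 mm behind the grasp point. The pads swing forward as they close: fully open they stand 13 mm farther back than shut.
Start: joints at [-1.232, 0.213, -0.034, 1.323, 0, 1.571], TCP at [166.171, -471.564, 231.306] pointing down, gripper open.
Joint ranges: [-2.98, 2.98], [-0.74, 1.72], [-1.14, 1.35], [-2.1, 2.04], [-1.57, 1.44], [-3.14, 3.14]. Speed limits (rad/s): [1.89, 1.89, 2.39, 2.57, 3.14, 3.14].

INTERFACE

Orientations are given as a 3x3 rotation matrix whose columns are the frame's x, y, z axes.
In Python, from plant import * gives the robot as it stands.
- The arm moves only by the tool send_rows, never from a script. Its argument "steps" is a list of rows, each a list of 2 entries, a list of its own where there are three numbers: the shift along the tool's x, y, z in cm, then the turn about the tool's y in degrees. In form: [[[dx, dy, dz], roll], ...]. A call has 1 to 10 rows; each row is the pose to reach, as a shift and turn from the pose commanded when the call began, along the tool's axes at that moment; what a row does not reach only later rows make up. A row lasts 1/12 s, in which the tool goes at most 41.7 mm and 7.16 degrees, less where a joint would pass 70% of its speed; a pose out of reach is approached as far as the arm can. A call with a gripper value outside its range is refused whole. "jaw" is the gripper command: -1 is fully open, 1 is shut, values between are in proportion, set as the call begins (left out, the last holds). The fingers move at their own pace and stop on an object; "force" is the grip in N (left out, the last holds). Time passes only in rows, so rows that repeat a pose let the fingers close. It gives the time, the measured TCP pose, the force and the opening at its end, in the units of the state.
- state(): the state, without advancing time (a new reading comes with each control period).
- camera(name): name is "side" or "top"; returns a dict with "pixels" (400x640x3 uint8, blue, green, red), "K" (3x3 intrinsics, pixels), "D" ([k1, k2, p1, p2, k3] as OpenCV has them; the pictures are not rectified), "R" (3x3) and "t" (3): a world point X has camera coordinates R X + t. Camera axes: x right, y down, z forward; pixel columns grow to the right and rows downward; lengths in mm; the calibration is good to about 2 mm. A picture is of the moment at which its call begins. There is no depth.
- hand_in(): hands the job in, once; it reports no verdict.
The state is a dict: "time": time; "qpos": joint angles; "joint_velocities": joint speeds; "effort": joint torques, N m; "eef_pos": TCP position; "tool_rot": TCP orientation; "force": force on the tool from outside, world axes, zero at the start; "torque": the same for the moment, N m; "grip_width": opening from 0.0 (shut) to 1.0 (fully open).
Only numpy, scipy, OpenCV 4.12 (cv2) and the standard library are available. Lean on these libraries where they do the work, as an engineer would, in place of code of your own. Each camera call takes 0.05 s, during which the arm holds its last target. There are 200 camera calls.

## Working session

There is one attempt and no reset: what is moved stays moved. The work goes in short steps, Python scripts to look and compute and a tool call to move; the robot and the scene stay as the last step left them, time stands still between calls to the robot, and variables do not carry over. Pictures are saved under pics/ and viewed, about 12 in all and at most 16, crops included, and the job is handed in when it is done.

Besides the shell and the picture viewer there is one more tool, called after "Emit:" as name([rows], argument=value, ...), one row to a line, values as JSON. send_rows: Moves the arm, as the interface text tells. Its arguments: {"type":"object","properties":{"steps":{"type":"array","items":{"type":"array"}},"jaw":{"type":"number"},"force":{"type":"number"}},"required":["steps"]}

```bash
ls; mkdir -p pics
python3 - <<'E'
from plant import *
import cv2
s=state()
for k in s: print(k,s[k])
for n in("top","side"):
    c=camera(n); cv2.imwrite(f"pics/{n}0.png",c["pixels"]); print(n,c["K"],c["D"],c["R"],c["t"])
E
```

```text
pics
time 0.0
qpos [-1.23200379e+00  2.13367747e-01 -3.50292930e-02  1.32352690e+00
  1.32923049e-06  1.57080987e+00]
joint_velocities [-0.00052244 -0.00127285  0.00143108  0.00109503  0.00059741 -0.00087878]
effort [ 5.22737664e-04 -6.86166644e+01  4.87116051e+01  1.75791036e-02
  4.68536075e-05  1.21254124e-05]
eef_pos [ 166.06185503 -471.25808605  230.82221059]
tool_rot [[ 3.32335527e-01 -3.73507061e-04  9.43161152e-01]
 [-9.43160551e-01  1.06395812e-03  3.32335737e-01]
 [-1.12761371e-03 -9.99999364e-01  1.31395867e-06]]
force [ 0.11998309 -0.04262395 -0.3333048 ]
torque [ 0.04856104 -0.01070102 -0.03035859]
grip_width 0.9995073746692019
top [[384.74034958   0.         324.03390868]
 [  0.         384.74034958 200.00212235]
 [  0.           0.           1.        ]] [-0.04914455  0.          0.          0.          0.        ] [[ 7.95112498e-04 -9.99985307e-01 -5.36219583e-03]
 [-9.74066922e-01  4.38762338e-04 -2.26259673e-01]
 [ 2.26258701e-01  5.40303948e-03 -9.74052261e-01]] [-217.49456484  621.86756874  833.65202716]
side [[446.29496315   0.         319.16465078]
 [  0.         446.29496315 201.79260168]
 [  0.           0.           1.        ]] [0.02240178 0.         0.         0.         0.        ] [[ 0.86797815 -0.4963047   0.01719245]
 [-0.25040148 -0.46729458 -0.84790028]
 [ 0.42885083  0.7316539  -0.52987691]] [-636.37836979   74.9411615   964.76644149]
```

View pics/top0.png

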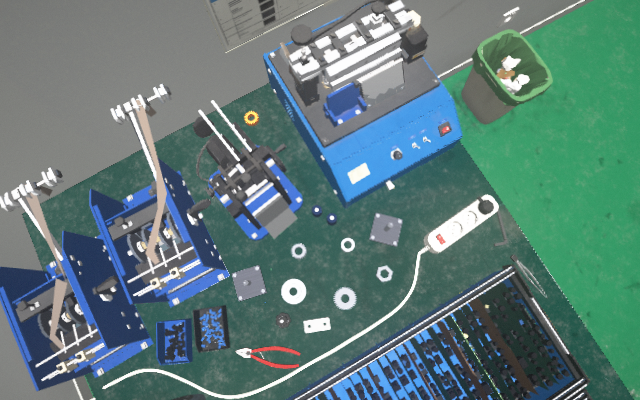

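View pics/side0.png

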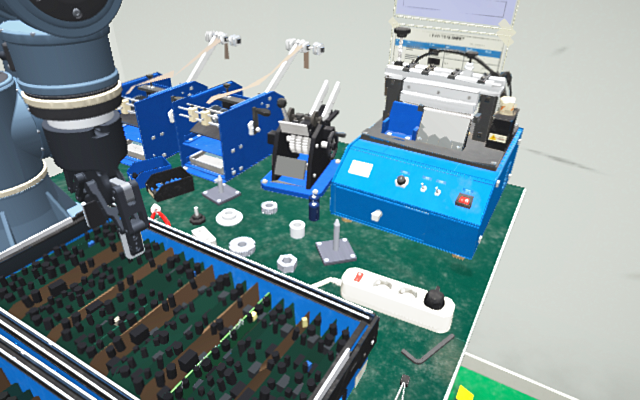

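Run:
```python
import cv2
a=cv2.imread("pics/top0.png")[200:350,220:420]; cv2.imwrite("pics/topc.png",cv2.resize(a,None,fx=4,fy=4,interpolation=cv2.INTER_CUBIC))
a=cv2.imread("pics/side0.png")[160:285,150:360]; cv2.imwrite("pics/sidec.png",cv2.resize(a,None,fx=3.8,fy=3.8,interpolation=cv2.INTER_CUBIC))
```

```text
(no output)
```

View pics/topc.png

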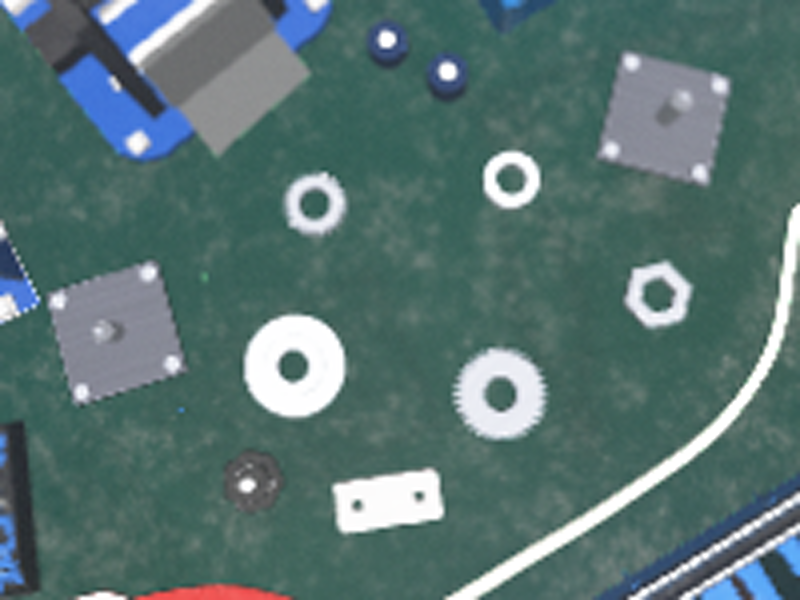

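View pics/sidec.png

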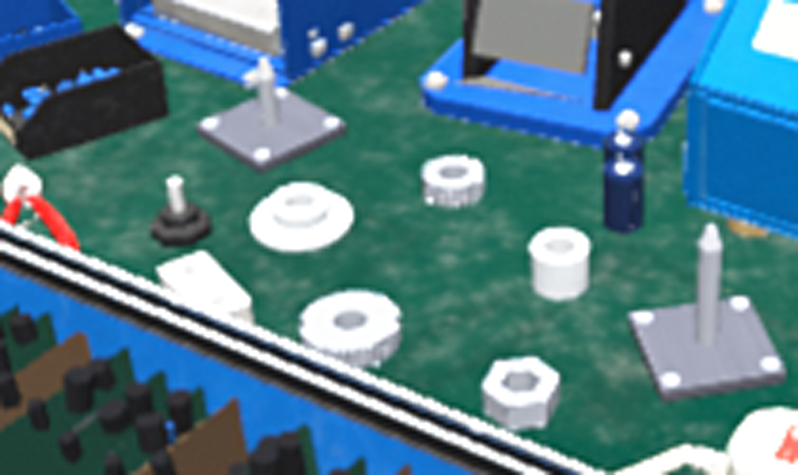

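```bash
cat > h.py <<'E'
from plant import *
import cv2, numpy as np
def ray(c,uv,z):
    K,D,R,t=(np.array(c[k],float) for k in("K","D","R","t"))
    p=cv2.undistortPoints(np.array([[uv]],float),K,D)[0,0]
    d=R.T@[p[0],p[1],1]; o=-R.T@t
    return (o+d*(z-o[2])/d[2])[:2]
def proj(c,X):
    return cv2.projectPoints(np.array([X],float),cv2.Rodrigues(np.array(c["R"]))[0],np.array(c["t"],float),np.array(c["K"]),np.array(c["D"]))[0][0,0]
def blobs(c,lo,hi,amin,amax,box):
    im=c["pixels"].astype(int); m=((im.min(2)>lo)&(im.max(2)<=hi)&(im.max(2)-im.min(2)<45)).astype(np.uint8)
    x0,y0,x1,y1=box; k=np.zeros_like(m); k[y0:y1,x0:x1]=1
    cs,_=cv2.findContours(m*k,cv2.RETR_EXTERNAL,cv2.CHAIN_APPROX_NONE)
    for q in cs:
        a=cv2.contourArea(q)
        if amin<a<amax:
            M=cv2.moments(q); yield np.array([M["m10"],M["m01"]])/M["m00"],a,q
E
python3 - <<'E'
from h import *
t=camera("top"); s=camera("side")
for n,c,b in(("top",t,(220,200,420,350)),("side",s,(180,160,380,285))):
    print(n)
    for lo,hi in((150,255),(75,150)):
        for p,a,q in blobs(c,lo,hi,60,2500,b):
            print(lo,p.round(1),a,"rect",cv2.minAreaRect(q), "z0,8,10,14",[ray(c,p,z).round(1).tolist() for z in(0,8,10,14)])
E
```

```text
top
150 [316.6 324.8] 301.0 rect ((316.5144348144531, 324.84393310546875), (12.772804260253906, 26.610008239746094), 81.25383758544922) z0,8,10,14 [[334.2, -199.6], [334.9, -199.8], [335.1, -199.9], [335.5, -200.0]]
150 [344.7 298.1] 351.5 rect ((344.73077392578125, 298.3461608886719), (21.91065788269043, 21.91065788269043), 56.3099365234375) z0,8,10,14 [[396.1, -266.8], [396.3, -266.5], [396.4, -266.4], [396.5, -266.2]]
150 [293.2 291. ] 474.0 rect ((293.0, 291.0), (24.0, 24.0), 90.0) z0,8,10,14 [[412.8, -142.6], [412.8, -143.3], [412.9, -143.4], [412.9, -143.8]]
150 [384.1 273.1] 177.0 rect ((384.0000305175781, 273.0000305175781), (16.970561981201172, 14.142135620117188), 45.0) z0,8,10,14 [[455.3, -363.5], [455.0, -362.3], [454.9, -362.0], [454.7, -361.5]]
150 [382.9 311.8] 385.0 rect ((383.79559326171875, 307.8888244628906), (23.706893920898438, 131.71177673339844), 41.88916015625) z0,8,10,14 [[364.2, -357.7], [364.6, -356.6], [364.7, -356.3], [364.9, -355.8]]
150 [298.4 250.5] 152.0 rect ((298.2500305175781, 250.75001525878906), (14.142135620117188, 14.849241256713867), 45.0) z0,
[... 5566 characters left out ...]
), 90.0) z0,8,10,14 [[468.8, 146.1], [464.6, 130.7], [463.5, 126.8], [461.4, 119.1]]
75 [326.5 258.6] 95.0 rect ((331.6972961425781, 258.0091857910156), (46.550357818603516, 15.899917602539062), 16.699241638183594) z0,8,10,14 [[535.2, -376.5], [530.0, -384.9], [528.7, -386.9], [526.1, -391.1]]
75 [290.3 167.8] 456.5 rect ((290.4799499511719, 167.63999938964844), (32.24407196044922, 17.5362491607666), 8.130102157592773) z0,8,10,14 [[649.2, 16.9], [642.5, 3.2], [640.8, -0.2], [637.5, -7.1]]
75 [206.3 166.3] 100.5 rect ((206.03536987304688, 166.37184143066406), (34.30483627319336, 5.883678913116455), 15.422160148620605) z0,8,10,14 [[445.6, 135.1], [441.6, 119.7], [440.7, 115.9], [438.7, 108.2]]
```

Run:
```python
from h import *
t=camera("top"); s=camera("side")
for c in(t,s): print("campos",(-np.array(c["R"]).T@c["t"]).round())
cr=lambda x,y:((x+.5)/4+219.5,(y+.5)/4+199.5)
cs=lambda x,y:((x+.5)/3.8+149.5,(y+.5)/3.8+159.5)
print("tall plate",ray(t,cr(665,118),10),"tip",ray(t,cr(681,98),85),"side tip",ray(s,cs(710,228),86),"foot",ray(s,cs(707,345),10))
print("short plate",ray(t,cr(116,334),10),"tip",ray(t,cr(99,328),57),"side tip",ray(s,cs(265,62),58))
print("corner2", ray(t,(228,272),0),ray(s,(237,181),0), "edge dirs",ray(t,(170,305),0),ray(s,(285,150),0))
print("printer base", ray(t,(257,238),0),ray(t,(301,200),10),ray(t,(273,239),0),ray(t,(273,239),60))
R=np.array(s["R"]);st=state()
for d in(0,100,200,300):
    P=np.array(st["eef_pos"])+[0,0,d]; print(d,proj(s,P),"px/mm",446/(R@P+s["t"])[2])
# hex orientation via 6th harmonic of upsampled outline
im=t["pixels"][255:292,366:404].min(2); im=cv2.resize(im,None,fx=8,fy=8,interpolation=cv2.INTER_CUBIC)
_,m=cv2.threshold(im,0,255,cv2.THRESH_OTSU); q=max(cv2.findContours(m,0,1)[0],key=cv2.contourArea)[:,0]
w=np.array([ray(t,((x+.5)/8+365.5,(y+.5)/8+254.5),14) for x,y in q]); w-=(w.max(0)+w.min(0))/2
r=np.hypot(*w.T);a=np.arctan2(w[:,1],w[:,0]); h=np.sum((r-r.mean())*np.exp(6j*a)); print("hex corner angle deg mod60",np.degrees(np.angle(h))/6,abs(h)/len(r))
```

```text
campos [ 417. -222.  952.]
campos [ 157. -987.  586.]
tall plate [ 562.0659075  -369.89532114] tip [ 562.03263979 -367.67190241] side tip [ 558.93613451 -371.08175732] foot [ 559.049184   -373.22813254]
short plate [430.89371077 -35.8845155 ] tip [433.53443489 -35.28369565] side tip [429.00649372 -39.9862588 ]
corner2 [457.4953892   17.95181823] [490.64251729  15.67341437] edge dirs [377.67033792 155.51836735] [687.11839905 128.07932696]
printer base [541.29340637 -50.19488826] [ 636.03482149 -159.14395132] [538.86011384 -90.20570548] [531.19473234 -98.532856  ]
0 [118.68878986 247.2744106 ] px/mm 0.7844127105079686
100 [ 99.42227083 178.19179309] px/mm 0.8650274899149646
200 [75.32502646 92.97745492] px/mm 0.9641099071812324
300 [ 44.16308817 -15.40095071] px/mm 1.0888268660403524
hex corner angle deg mod60 -16.66926392045953 0.5200943806421018
```

```bash
cat > go.py <<'E'
# usage: go.py x y z [yaw]  -> shift in tool cm and roll
import sys; from h import *
s=state(); R=np.array(s["tool_rot"]); p=np.array(s["eef_pos"]); a=[float(v) for v in sys.argv[1:]]
yaw=np.degrees(np.arctan2(R[1,0],R[0,0]))
print("t %.2f pos %s yaw %.1f F %s grip %.3f"%(s["time"],p.round(1),yaw,np.round(s["force"],1),s["grip_width"]))
for i in range(0,len(a),3): print("shift cm",(R.T@(np.array(a[i:i+3])-p)/10).round(2))
E
python3 go.py 412.5 -143 120  412.5 -143 7.5
```

```text
t 0.30 pos [ 166.1 -471.5  231.1] yaw -70.6 F [-0.1 -0.2 -0.4] grip 0.998
shift cm [-22.79  11.12  34.15]
shift cm [-22.79  22.37  34.15]
```

Emit:
send_rows([
  [[-2.3,1.0,3.4],0],
  [[-4.6,2.0,6.8],0],
  [[-6.9,3.0,10.2],0],
  [[-9.2,4.0,13.6],0],
  [[-11.5,5.0,17.0],0],
  [[-13.8,6.0,20.5],0],
  [[-16.1,7.5,24.0],0],
  [[-18.4,9.0,27.5],0],
  [[-20.7,10.0,31.0],0],
  [[-22.8,11.1,34.1],0],
], jaw=-1, force=50)

```text
time: 1.13
eef_pos: [407.9, -148.0, 122.4]
tool_rot: [[0.332, 0.001, 0.943], [-0.943, -0.0, 0.332], [0.0, -1.0, 0.0]]
force: [0.5, -1.5, 0.5]
grip_width: 1.0
```

Emit:
send_rows([
  [[0,0,0],0],
  [[0,0,0],0],
])

```text
time: 1.3
eef_pos: [407.5, -148.0, 122.1]
tool_rot: [[0.336, -0.001, 0.942], [-0.942, 0.0, 0.336], [-0.001, -1.0, -0.001]]
force: [-0.0, 0.0, 0.7]
grip_width: 0.999
```

```bash
python3 go.py 412.5 -143 120  412.5 -143 7.5
python3 - <<'E'
from h import *
for n in("top","side"):
    c=camera(n); cv2.imwrite(f"pics/{n}1.png",c["pixels"])
a=cv2.imread("pics/top1.png")[200:350,220:420];b=cv2.imread("pics/side1.png")[120:270,150:350]
cv2.imwrite("pics/v1.png",np.hstack([cv2.resize(v,None,fx=2,fy=2,interpolation=cv2.INTER_CUBIC) for v in(a,b)]))
E
```

```text
t 1.30 pos [ 407.5 -148.   122.1] yaw -70.3 F [-0.   0.   0.7] grip 0.999
shift cm [-0.3   0.21  0.64]
shift cm [-0.29 11.46  0.65]
```

View pics/v1.png

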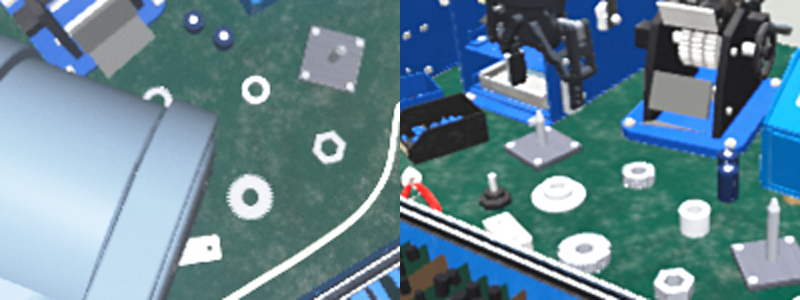

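Emit:
send_rows([
  [[-0.3,2,0.6],0],
  [[-0.3,4,0.6],0],
  [[-0.3,6,0.6],0],
  [[-0.3,7.5,0.6],0],
  [[-0.3,9,0.6],0],
  [[-0.3,10,0.6],0],
  [[-0.3,10.8,0.6],0],
  [[-0.3,11.2,0.6],0],
  [[-0.3,11.4,0.6],0],
  [[-0.3,11.4,0.6],0],
])

```text
time: 2.23
eef_pos: [411.7, -145.5, 8.8]
tool_rot: [[0.332, 0.0, 0.943], [-0.943, -0.0, 0.332], [0.0, -1.0, 0.0]]
force: [0.7, -0.8, -0.1]
grip_width: 1.002
```

Emit:
send_rows([
  [[0,0,0],0],
  [[0,0,0],0],
  [[0,0,0],0],
  [[0,0,0],0],
  [[0,0,0],0],
  [[0,0,0],0],
  [[0,0,0],0],
  [[0,0,0],0],
], jaw=1, force=50)

```text
time: 2.9
eef_pos: [412.0, -145.1, 9.3]
tool_rot: [[0.333, 0.001, 0.943], [-0.943, -0.0, 0.333], [0.001, -1.0, 0.001]]
force: [-3.0, 0.9, 15.3]
grip_width: 0.39
```

```bash
python3 go.py 412.5 -143 130
python3 - <<'E'
from h import *
c=camera("side"); cv2.imwrite("pics/s2.png",cv2.resize(c["pixels"][130:240,150:310],None,fx=4,fy=4,interpolation=cv2.INTER_CUBIC))
E
```

```text
t 2.90 pos [ 412.  -145.1    9.3] yaw -70.6 F [-3.   0.9 15.3] grip 0.390
shift cm [ -0.17 -12.07   0.12]
```

View pics/s2.png

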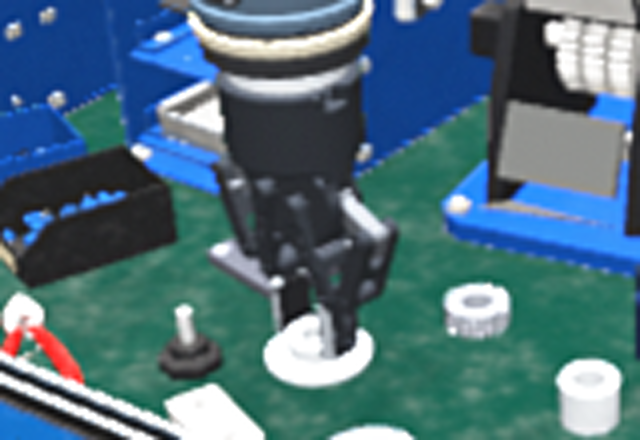

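Emit:
send_rows([
  [[0,-0.3,0],0],
  [[0,-0.7,0],0],
  [[0,-1.5,0],0],
  [[0,-3,0],0],
  [[0,-5,0],0],
  [[0,-7,0],0],
  [[0,-9,0],0],
  [[0,-11,0],0],
  [[0,-12,0],0],
  [[0,-12.2,0],0],
])

```text
time: 3.78
eef_pos: [412.8, -145.4, 133.1]
tool_rot: [[0.332, 0.003, 0.943], [-0.943, -0.001, 0.332], [0.002, -1.0, 0.003]]
force: [0.4, -0.2, -0.7]
grip_width: 0.387
```

```bash
python3 go.py 561 -370.5 130
python3 - <<'E'
from h import *
c=camera("side"); cv2.imwrite("pics/s3.png",cv2.resize(c["pixels"][90:240,150:350],None,fx=3,fy=3,interpolation=cv2.INTER_CUBIC))
E
```

```text
t 3.78 pos [ 412.8 -145.4  133.1] yaw -70.6 F [ 0.4 -0.2 -0.7] grip 0.387
shift cm [26.16  0.38  6.5 ]
```

View pics/s3.png

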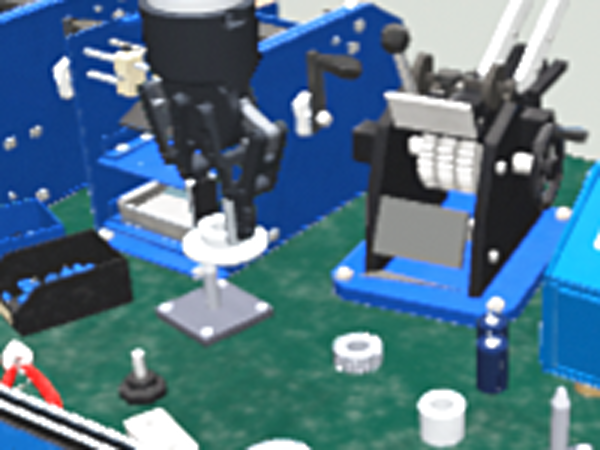

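Emit:
send_rows([
  [[2,0,0.5],0],
  [[5,0,1.2],0],
  [[8,0,2.0],0],
  [[11,0,2.8],0],
  [[14,0,3.6],0],
  [[17,0,4.4],0],
  [[20,0,5.0],0],
  [[23,0,5.6],0],
  [[25,0,6.1],0],
  [[26.2,0,6.4],0],
])

```text
time: 4.67
eef_pos: [559.4, -372.6, 128.8]
tool_rot: [[0.331, -0.002, 0.943], [-0.943, 0.001, 0.331], [-0.001, -1.0, -0.001]]
force: [0.4, 0.4, -1.5]
grip_width: 0.389
```

Emit:
send_rows([
  [[0,0,0],0],
  [[0,0,0],0],
])

```text
time: 4.83
eef_pos: [558.7, -370.8, 129.2]
tool_rot: [[0.332, -0.002, 0.943], [-0.943, 0.001, 0.332], [-0.002, -1.0, -0.001]]
force: [-0.1, -0.2, -1.1]
grip_width: 0.385
```

```bash
python3 go.py 559.9 -370.9 105
python3 - <<'E'
from h import *
c=camera("side"); cv2.imwrite("pics/s4.png",cv2.resize(c["pixels"][120:280,250:420],None,fx=3.5,fy=3.5,interpolation=cv2.INTER_CUBIC))
d=camera("top"); cv2.imwrite("pics/t4.png",d["pixels"])
p=np.array(state()["eef_pos"]); print(proj(c,[561,-370.5,86]),proj(c,p+[1.1,.4,-6]),proj(c,p+[1.1,.4,0]))
E
```

```text
t 4.83 pos [ 558.7 -370.8  129.2] yaw -70.6 F [-0.1 -0.2 -1.1] grip 0.385
shift cm [0.06 2.41 0.11]
[337.2028453  219.20921487] [337.19717064 202.97857525] [337.31663206 200.35911449]
```

View pics/s4.png

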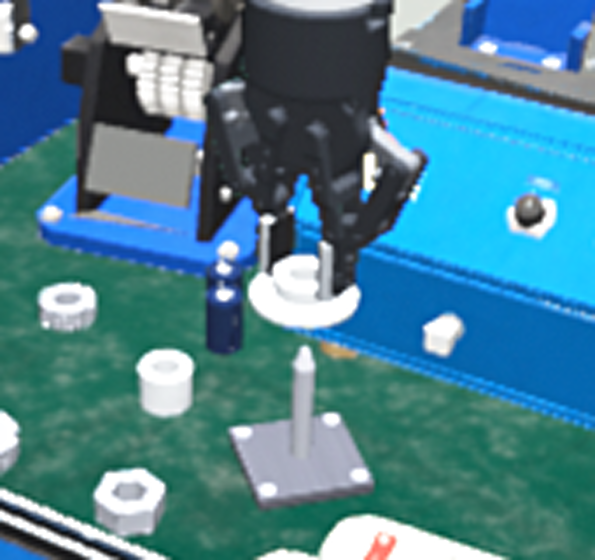

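Emit:
send_rows([
  [[0,1.5,0.1],0],
  [[0,2.5,0.1],0],
  [[0,3.3,0.1],0],
  [[0,3.8,0.1],0],
  [[0,4.3,0.1],0],
  [[0,4.8,0.1],0],
  [[0,5.2,0.1],0],
  [[0,5.6,0.1],0],
  [[0,5.6,0.1],0],
])

```text
time: 5.68
eef_pos: [559.8, -370.3, 73.9]
tool_rot: [[0.332, -0.001, 0.943], [-0.943, 0.001, 0.332], [-0.001, -1.0, -0.001]]
force: [-1.0, -0.1, -1.5]
grip_width: 0.39
```

```bash
python3 go.py 559.9 -370.9 20.5
python3 - <<'E'
from h import *
c=camera("side"); cv2.imwrite("pics/s5.png",cv2.resize(c["pixels"][160:270,280:400],None,fx=4,fy=4,interpolation=cv2.INTER_CUBIC))
E
```

```text
t 5.68 pos [ 559.8 -370.3   73.9] yaw -70.6 F [-1.  -0.1 -1.5] grip 0.390
shift cm [ 0.06  5.34 -0.01]
```

View pics/s5.png

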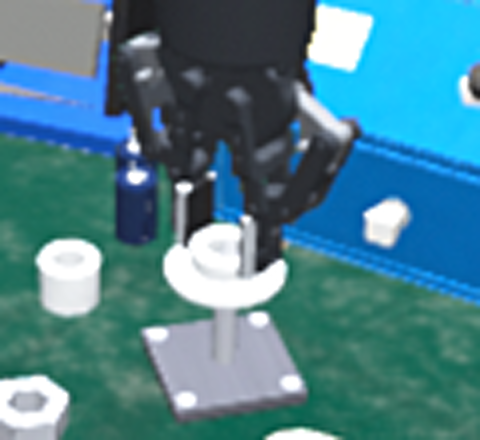

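Emit:
send_rows([
  [[0,0.8,0],0],
  [[0,1.6,0],0],
  [[0,2.4,0],0],
  [[0,3.2,0],0],
  [[0,4.0,0],0],
  [[0,4.6,0],0],
  [[0,5.0,0],0],
  [[0,5.3,0],0],
  [[0,5.3,0],0],
])

```text
time: 6.48
eef_pos: [559.9, -370.3, 21.0]
tool_rot: [[0.332, -0.001, 0.943], [-0.943, 0.0, 0.332], [-0.001, -1.0, -0.0]]
force: [-0.1, -0.4, -1.1]
grip_width: 0.386
```

Emit:
send_rows([
  [[0,0,0],0],
  [[0,0,0],0],
  [[0,0,0],0],
  [[0,0,0],0],
  [[0,0,0],0],
  [[0,0,0],0],
], jaw=-0.4)

```text
time: 6.98
eef_pos: [560.2, -370.5, 21.8]
tool_rot: [[0.332, 0.0, 0.943], [-0.943, -0.0, 0.332], [0.0, -1.0, 0.0]]
force: [-0.2, -0.6, -0.1]
grip_width: 0.701
```

Emit:
send_rows([
  [[0,-0.8,0],0],
  [[0,-2.0,0],0],
  [[0,-4,0],0],
  [[0,-6,0],0],
  [[0,-8,0],0],
  [[0,-10,0],0],
  [[0,-12,0],0],
  [[0,-12,0],0],
], jaw=-1)

```text
time: 7.65
eef_pos: [561.7, -371.6, 147.5]
tool_rot: [[0.332, 0.006, 0.943], [-0.943, -0.004, 0.332], [0.005, -1.0, 0.004]]
force: [-0.0, -0.1, 0.1]
grip_width: 0.995
```

```bash
python3 go.py 523 -273 130  523 -273 10
```

```text
t 7.65 pos [ 561.7 -371.6  147.5] yaw -70.6 F [-0.  -0.1  0.1] grip 0.995
shift cm [-10.59   1.69  -0.38]
shift cm [-10.66  13.69  -0.43]
```

Emit:
send_rows([
  [[-2,0,-0.1],0],
  [[-4,0,-0.2],0],
  [[-6,0,-0.3],0],
  [[-8,0.5,-0.4],0],
  [[-10,1,-0.4],0],
  [[-10.6,1.2,-0.4],0],
  [[-10.6,1.2,-0.4],0],
  [[-10.6,1.2,-0.4],0],
])

```text
time: 8.32
eef_pos: [521.5, -272.3, 130.4]
tool_rot: [[0.333, 0.001, 0.943], [-0.943, -0.001, 0.333], [0.001, -1.0, 0.001]]
force: [-0.2, 0.5, -0.5]
grip_width: 1.001
```

```bash
python3 go.py 523 -273 10
python3 - <<'E'
from h import *
c=camera("side"); d=camera("top")
for p,a,q in blobs(c,150,255,100,900,(280,200,360,280)): print("side",p,a,ray(c,p,14))
cv2.imwrite("pics/s6.png",np.hstack([cv2.resize(c["pixels"][150:280,240:390],None,fx=2.6,fy=2.6),cv2.resize(d["pixels"][200:330,270:420],None,fx=2.6,fy=2.6)]))
E
```

```text
t 8.32 pos [ 521.5 -272.3  130.4] yaw -70.6 F [-0.2  0.5 -0.5] grip 1.001
shift cm [ 0.11 12.04  0.11]
side [348.02929293 273.87373737] 165.0 [ 539.19315095 -450.61390338]
side [287.14864865 263.93693694] 259.0 [ 449.58717679 -368.24015638]
side [296.91951567 228.78133903] 234.0 [ 521.27696876 -271.4590447 ]
side [335.24647887 247.39389671] 710.0 [ 560.75554081 -368.43187371]
```

View pics/s6.png

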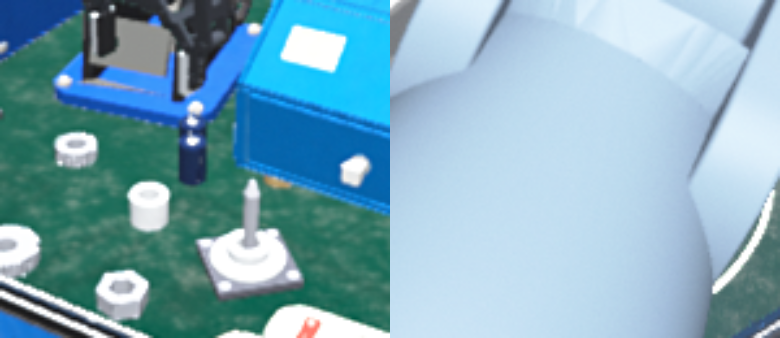

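Emit:
send_rows([
  [[0.1,2,0.1],0],
  [[0.1,4,0.1],0],
  [[0.1,6,0.1],0],
  [[0.1,8,0.1],0],
  [[0.1,9.5,0.1],0],
  [[0.1,10.7,0.1],0],
  [[0.1,11.5,0.1],0],
  [[0.1,12,0.1],0],
  [[0.1,12,0.1],0],
])

```text
time: 9.17
eef_pos: [522.2, -272.8, 8.9]
tool_rot: [[0.332, -0.001, 0.943], [-0.943, 0.0, 0.332], [-0.001, -1.0, -0.001]]
force: [-0.9, -0.7, 0.2]
grip_width: 0.999
```

Emit:
send_rows([
  [[0,0,0],0],
  [[0,0,0],0],
  [[0,0,0],0],
  [[0,0,0],0],
  [[0,0,0],0],
  [[0,0,0],0],
  [[0,0,0],0],
  [[0,0,0],0],
  [[0,0,0],0],
], jaw=1)

```text
time: 9.92
eef_pos: [522.8, -272.6, 10.5]
tool_rot: [[0.332, 0.001, 0.943], [-0.943, -0.001, 0.332], [0.001, -1.0, 0.001]]
force: [-2.6, 1.3, 8.8]
grip_width: 0.375
```

Emit:
send_rows([
  [[0,-0.3,0],0],
  [[0,-0.7,0],0],
  [[0,-1.5,0],0],
  [[0,-3,0],0],
  [[0,-5,0],0],
  [[0,-7,0],0],
  [[0,-9,0],0],
  [[0,-11,0],0],
  [[0,-12,0],0],
  [[0,-12,0],0],
])

```text
time: 10.75
eef_pos: [523.6, -273.1, 132.3]
tool_rot: [[0.332, 0.003, 0.943], [-0.943, -0.002, 0.332], [0.003, -1.0, 0.003]]
force: [0.2, -0.4, -0.4]
grip_width: 0.366
```

```bash
python3 go.py 560 -370.5 130
```

```text
t 10.75 pos [ 523.6 -273.1  132.3] yaw -70.6 F [ 0.2 -0.4 -0.4] grip 0.366
shift cm [10.4   0.26  0.2 ]
```

Emit:
send_rows([
  [[1.5,0,0],0],
  [[3.5,0,0.1],0],
  [[5.5,0,0.2],0],
  [[7.5,0,0.3],0],
  [[9,0,0.3],0],
  [[10.1,0,0.3],0],
  [[10.4,0,0.3],0],
  [[10.4,0,0.3],0],
  [[10.4,0,0.3],0],
])

```text
time: 11.5
eef_pos: [559.4, -369.0, 128.9]
tool_rot: [[0.332, -0.001, 0.943], [-0.943, 0.001, 0.332], [-0.001, -1.0, -0.001]]
force: [0.2, 0.7, -1.2]
grip_width: 0.366
```

```bash
python3 go.py 561 -370.3 70 561 -370.3 39.5;  python3 - <<'E'
from h import *
c=camera("side"); cv2.imwrite("pics/s7.png",cv2.resize(c["pixels"][140:260,280:400],None,fx=4,fy=4,interpolation=cv2.INTER_CUBIC))
E
```

```text
t 11.50 pos [ 559.4 -369.   128.9] yaw -70.6 F [ 0.2  0.7 -1.2] grip 0.366
shift cm [0.18 5.89 0.11]
shift cm [0.19 8.94 0.11]
```

View pics/s7.png

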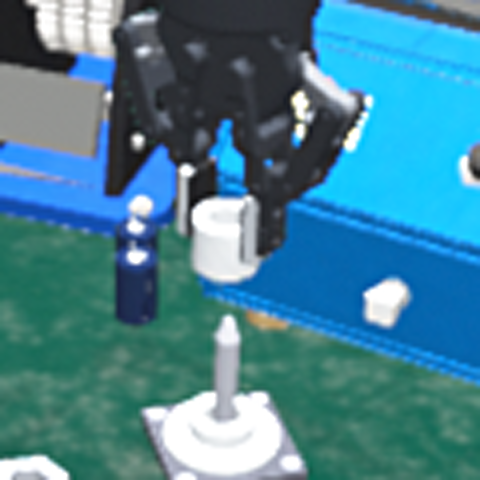

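Emit:
send_rows([
  [[0.15,1.5,0.1],0],
  [[0.15,2.5,0.1],0],
  [[0.15,3.2,0.1],0],
  [[0.15,3.8,0.1],0],
  [[0.15,4.4,0.1],0],
  [[0.15,5,0.1],0],
  [[0.15,5.5,0.1],0],
  [[0.15,5.9,0.1],0],
  [[0.15,5.9,0.1],0],
])

```text
time: 12.3
eef_pos: [560.9, -370.4, 69.8]
tool_rot: [[0.332, -0.001, 0.943], [-0.943, 0.001, 0.332], [-0.001, -1.0, -0.001]]
force: [0.1, -0.1, -1.3]
grip_width: 0.368
```

```bash
python3 go.py 561 -370.3 39.5
```

```text
t 12.30 pos [ 560.9 -370.4   69.8] yaw -70.6 F [ 0.1 -0.1 -1.3] grip 0.368
shift cm [-0.01  3.03  0.02]
```

Emit:
send_rows([
  [[0,0.7,0],0],
  [[0,1.4,0],0],
  [[0,2,0],0],
  [[0,2.5,0],0],
  [[0,2.8,0],0],
  [[0,3,0],0],
  [[0,3,0],0],
])

```text
time: 12.88
eef_pos: [561.0, -370.5, 40.2]
tool_rot: [[0.332, -0.0, 0.943], [-0.943, 0.0, 0.332], [-0.0, -1.0, -0.0]]
force: [-0.2, 0.3, -1.1]
grip_width: 0.362
```

Emit:
send_rows([
  [[0,0,0],0],
  [[0,0,0],0],
  [[0,0,0],0],
  [[0,0,0],0],
  [[0,0,0],0],
  [[0,0,0],0],
], jaw=-0.4)

```text
time: 13.38
eef_pos: [561.3, -370.7, 40.8]
tool_rot: [[0.332, 0.0, 0.943], [-0.943, -0.0, 0.332], [0.0, -1.0, 0.0]]
force: [-0.6, 1.1, 0.4]
grip_width: 0.698
```

Emit:
send_rows([
  [[0,-0.8,0],0],
  [[0,-2.0,0],0],
  [[0,-4,0],0],
  [[0,-6,0],0],
  [[0,-8,0],0],
  [[0,-9,0],0],
  [[0,-9,0],0],
  [[0,-9,0],0],
], jaw=-1)

```text
time: 14.05
eef_pos: [561.4, -370.8, 130.6]
tool_rot: [[0.332, 0.0, 0.943], [-0.943, -0.0, 0.332], [0.0, -1.0, 0.0]]
force: [-0.5, -0.4, -1.4]
grip_width: 0.999
```

```bash
python3 go.py 396.3 -266.5 130  396.3 -266.5 4
```

```text
t 14.05 pos [ 561.4 -370.8  130.6] yaw -70.6 F [-0.5 -0.4 -1.4] grip 0.999
shift cm [-15.32   0.05 -12.11]
shift cm [-15.33  12.65 -12.11]
```

Emit:
send_rows([
  [[-2,0,-1.6],0],
  [[-4,0,-3.2],0],
  [[-6,0,-4.8],0],
  [[-8,0,-6.4],0],
  [[-10,0,-8],0],
  [[-12,0,-9.6],0],
  [[-14,0,-11.1],0],
  [[-15.3,0,-12.1],0],
  [[-15.3,0,-12.1],0],
  [[-15.3,0,-12.1],0],
])

```text
time: 14.88
eef_pos: [395.4, -266.0, 129.9]
tool_rot: [[0.332, -0.001, 0.943], [-0.943, 0.001, 0.332], [-0.001, -1.0, -0.001]]
force: [0.4, 0.9, -0.3]
grip_width: 0.999
```

```bash
python3 go.py 396.3 -266.5 2
```

```text
t 14.88 pos [ 395.4 -266.   129.9] yaw -70.6 F [ 0.4  0.9 -0.3] grip 0.999
shift cm [ 0.08 12.79  0.08]
```

Emit:
send_rows([
  [[0,2.5,0.1],0],
  [[0,5,0.1],0],
  [[0,7.5,0.1],0],
  [[0,9.5,0.1],0],
  [[0,11,0.1],0],
  [[0,12,0.1],0],
  [[0,12.5,0.1],0],
  [[0,12.7,0.1],0],
  [[0,12.7,0.1],0],
])

```text
time: 15.63
eef_pos: [397.4, -266.4, 3.6]
tool_rot: [[0.332, -0.0, 0.943], [-0.943, 0.0, 0.332], [-0.0, -1.0, -0.0]]
force: [-0.0, -0.3, -0.2]
grip_width: 0.999
```

Emit:
send_rows([
  [[0,0,0],0],
  [[0,0,0],0],
  [[0,0,0],0],
  [[0,0,0],0],
  [[0,0,0],0],
  [[0,0,0],0],
  [[0,0,0],0],
  [[0,0,0],0],
], jaw=1, force=60)

```text
time: 16.3
eef_pos: [397.7, -266.6, 4.7]
tool_rot: [[0.332, 0.001, 0.943], [-0.943, -0.001, 0.332], [0.001, -1.0, 0.001]]
force: [-2.5, 2.7, 14.2]
grip_width: 0.54
```

Emit:
send_rows([
  [[0,-0.3,0],0],
  [[0,-0.7,0],0],
  [[0,-1.5,0],0],
  [[0,-3,0],0],
  [[0,-5,0],0],
  [[0,-7,0],0],
  [[0,-9,0],0],
  [[0,-11,0],0],
  [[0,-12.8,0],0],
  [[0,-12.8,0],0],
])

```text
time: 17.13
eef_pos: [398.6, -267.2, 135.5]
tool_rot: [[0.332, 0.004, 0.943], [-0.943, -0.003, 0.332], [0.004, -1.0, 0.003]]
force: [-0.2, -0.0, -0.9]
grip_width: 0.538
```

```bash
python3 go.py 561 -370.3 130
```

```text
t 17.13 pos [ 398.6 -267.2  135.5] yaw -70.6 F [-0.2 -0.  -0.9] grip 0.538
shift cm [15.12  0.65 11.89]
```

Emit:
send_rows([
  [[1.5,0,1.2],0],
  [[3.5,0,2.8],0],
  [[5.5,0,4.4],0],
  [[7.5,0,6],0],
  [[9.5,0,7.6],0],
  [[11.5,0,9.2],0],
  [[13.3,0,10.7],0],
  [[14.6,0,11.6],0],
  [[15.1,0,12],0],
  [[15.1,0,12],0],
])

```text
time: 17.97
eef_pos: [561.0, -369.0, 130.7]
tool_rot: [[0.332, -0.001, 0.943], [-0.943, 0.0, 0.332], [-0.001, -1.0, -0.001]]
force: [-0.7, -0.5, -1.4]
grip_width: 0.532
```

Emit:
send_rows([
  [[0,0,0],0],
  [[0,0,0],0],
])

```text
time: 18.13
eef_pos: [559.8, -368.3, 131.7]
tool_rot: [[0.332, -0.0, 0.943], [-0.943, 0.0, 0.332], [-0.0, -1.0, -0.0]]
force: [0.0, 0.1, -0.4]
grip_width: 0.534
```

```bash
python3 go.py 562.2 -369.9 80 562.2 -369.9 61.5;  python3 - <<'E'
from h import *
c=camera("side"); cv2.imwrite("pics/s8.png",cv2.resize(c["pixels"][140:260,280:400],None,fx=4,fy=4,interpolation=cv2.INTER_CUBIC))
E
```

```text
t 18.13 pos [ 559.8 -368.3  131.7] yaw -70.6 F [ 0.   0.1 -0.4] grip 0.534
shift cm [0.23 5.17 0.17]
shift cm [0.23 7.02 0.17]
```

View pics/s8.png

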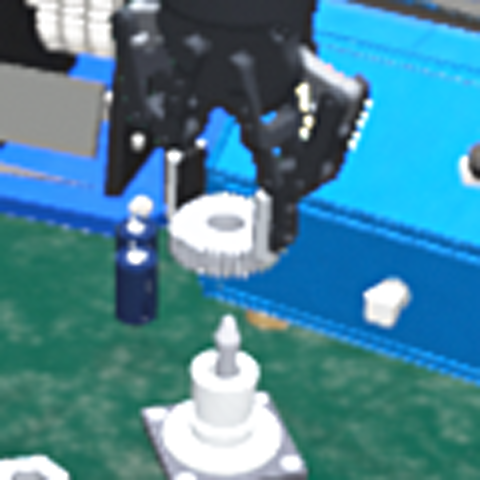

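Emit:
send_rows([
  [[0.2,1.5,0.15],0],
  [[0.2,2.2,0.15],0],
  [[0.2,2.8,0.15],0],
  [[0.2,3.4,0.15],0],
  [[0.2,4,0.15],0],
  [[0.2,4.6,0.15],0],
  [[0.2,5.1,0.15],0],
  [[0.2,5.1,0.15],0],
])

```text
time: 18.85
eef_pos: [562.1, -369.8, 79.5]
tool_rot: [[0.332, -0.001, 0.943], [-0.943, 0.001, 0.332], [-0.001, -1.0, -0.001]]
force: [-0.9, 0.2, -1.1]
grip_width: 0.534
```

```bash
python3 go.py 562.2 -369.9 61.5
```

```text
t 18.85 pos [ 562.1 -369.8   79.5] yaw -70.6 F [-0.9  0.2 -1.1] grip 0.534
shift cm [0.01 1.8  0.01]
```

Emit:
send_rows([
  [[0,0.5,0],0],
  [[0,0.9,0],0],
  [[0,1.3,0],0],
  [[0,1.6,0],0],
  [[0,1.8,0],0],
  [[0,1.8,0],0],
])

```text
time: 19.35
eef_pos: [562.4, -370.0, 62.1]
tool_rot: [[0.332, -0.001, 0.943], [-0.943, 0.0, 0.332], [-0.001, -1.0, -0.0]]
force: [0.5, -0.9, -1.2]
grip_width: 0.539
```

Emit:
send_rows([
  [[0,0,0],0],
  [[0,0,0],0],
  [[0,0,0],0],
  [[0,0,0],0],
  [[0,0,0],0],
  [[0,0,0],0],
], jaw=-0.7)

```text
time: 19.85
eef_pos: [562.7, -370.2, 62.8]
tool_rot: [[0.332, 0.0, 0.943], [-0.943, -0.0, 0.332], [0.0, -1.0, 0.0]]
force: [-0.4, -0.6, 0.3]
grip_width: 0.847
```

Emit:
send_rows([
  [[0,-0.8,0],0],
  [[0,-2.0,0],0],
  [[0,-4,0],0],
  [[0,-6,0],0],
  [[0,-7,0],0],
  [[0,-7.5,0],0],
  [[0,-7.5,0],0],
  [[0,-7.5,0],0],
], jaw=-1)

```text
time: 20.52
eef_pos: [562.5, -370.0, 137.0]
tool_rot: [[0.332, -0.001, 0.943], [-0.943, 0.0, 0.332], [-0.001, -1.0, -0.0]]
force: [-0.7, -0.3, 0.2]
grip_width: 1.003
```

```bash
python3 go.py 509 -153.5 130
```

```text
t 20.52 pos [ 562.5 -370.   137. ] yaw -70.6 F [-0.7 -0.3  0.2] grip 1.003
shift cm [-22.2    0.71   2.15]
```

Emit:
send_rows([
  [[-2,0,0.2],-4],
  [[-4.5,0,0.4],-8],
  [[-7,0,0.7],-12],
  [[-9.5,0,0.9],-16],
  [[-12,0,1.2],-21],
  [[-14.5,0,1.4],-26],
  [[-17,0,1.6],-31],
  [[-19.5,0,1.9],-36],
  [[-21.5,0,2.1],-40],
  [[-22.2,0,2.1],-40],
])

```text
time: 21.35
eef_pos: [507.4, -151.4, 136.6]
tool_rot: [[0.864, -0.002, 0.504], [-0.504, 0.001, 0.864], [-0.002, -1.0, -0.0]]
force: [-0.1, -0.0, 0.0]
grip_width: 0.997
```

Emit:
send_rows([
  [[0,0,0],0],
  [[0,0,0],0],
  [[0,0,0],0],
])

```text
time: 21.6
eef_pos: [508.8, -154.7, 137.3]
tool_rot: [[0.86, -0.0, 0.511], [-0.511, -0.0, 0.86], [-0.0, -1.0, -0.0]]
force: [-0.2, -0.4, 1.0]
grip_width: 1.0
```

```bash
python3 go.py 509 -153.5 3
python3 - <<'E'
from h import *
c=camera("side")
for p,a,q in blobs(c,150,255,80,900,(180,160,420,285)): print("side",p,a,ray(c,p,8))
cv2.imwrite("pics/s9.png",cv2.resize(c["pixels"][70:270,180:360],None,fx=3,fy=3,interpolation=cv2.INTER_CUBIC))
E
```

```text
t 21.60 pos [ 508.8 -154.7  137.3] yaw -30.7 F [-0.2 -0.4  1. ] grip 1.000
shift cm [-0.04 13.43  0.11]
side [360.06466362 278.19790986] 765.5 [ 556.75842671 -466.53956113]
side [235.55115512 260.59240924] 202.0 [ 366.60157883 -302.9415912 ]
side [245.26694045 251.73899156] 730.5 [ 394.21656639 -285.66137885]
side [268.7545552  206.98499464] 155.5 [ 507.11389524 -152.42724531]
side [220.41029024 191.48416887] 379.0 [430.18737586 -29.18100944]
side [360.16730524 168.16475096] 261.0 [813.44393344 -89.52554285]
side [212.94326241 162.89787234] 117.5 [464.14179482 130.93593586]
```

View pics/s9.png

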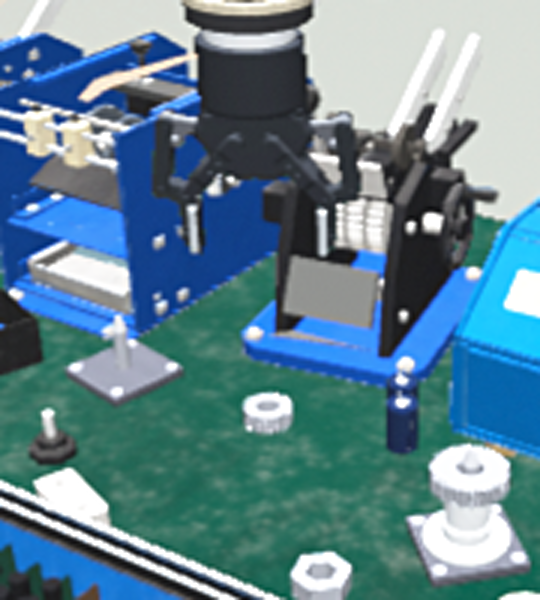

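Emit:
send_rows([
  [[0,2.5,0.1],0],
  [[0,5,0.1],0],
  [[0,7.5,0.1],0],
  [[0,9.8,0.1],0],
  [[0,11.5,0.1],0],
  [[0,12.6,0.1],0],
  [[0,13.1,0.1],0],
  [[0,13.4,0.1],0],
  [[0,13.4,0.1],0],
])

```text
time: 22.4
eef_pos: [509.2, -153.4, 3.4]
tool_rot: [[0.86, -0.0, 0.51], [-0.51, 0.0, 0.86], [-0.0, -1.0, -0.0]]
force: [0.2, -0.1, 1.0]
grip_width: 1.001
```

Emit:
send_rows([
  [[0,0,0],0],
  [[0,0,0],0],
  [[0,0,0],0],
  [[0,0,0],0],
  [[0,0,0],0],
  [[0,0,0],0],
  [[0,0,0],0],
  [[0,0,0],0],
  [[0,0,0],0],
], jaw=1)

```text
time: 23.15
eef_pos: [509.5, -153.0, 4.4]
tool_rot: [[0.861, 0.001, 0.509], [-0.509, -0.0, 0.861], [0.001, -1.0, 0.0]]
force: [-2.4, 0.7, 9.5]
grip_width: 0.345
```

Emit:
send_rows([
  [[0,-0.3,0],0],
  [[0,-0.7,0],0],
  [[0,-1.5,0],0],
  [[0,-3,0],0],
  [[0,-5,0],0],
  [[0,-7,0],0],
  [[0,-9,0],0],
  [[0,-9.5,0],0],
  [[0,-9.5,0],0],
  [[0,-9.5,0],0],
])

```text
time: 23.98
eef_pos: [509.1, -152.9, 98.4]
tool_rot: [[0.861, 0.0, 0.509], [-0.509, 0.0, 0.861], [0.0, -1.0, 0.0]]
force: [-0.9, -0.3, -1.4]
grip_width: 0.346
```

```bash
python3 go.py 431 -37 100
```

```text
t 23.98 pos [ 509.1 -152.9   98.4] yaw -30.6 F [-0.9 -0.3 -1.4] grip 0.346
shift cm [-12.62  -0.16   6.  ]
```

Emit:
send_rows([
  [[-2,-0.2,-0.2],0],
  [[-4,-0.2,-0.4],0],
  [[-6,-0.2,-0.5],0],
  [[-7.6,-0.2,-0.6],0],
  [[-8.8,-0.2,0.9],0],
  [[-10,-0.2,2.5],0],
  [[-11.2,-0.2,4.1],0],
  [[-12.2,-0.2,5.4],0],
  [[-12.6,-0.2,6],0],
  [[-12.6,-0.2,6],0],
])

```text
time: 24.82
eef_pos: [430.5, -36.1, 99.8]
tool_rot: [[0.862, -0.002, 0.507], [-0.507, 0.0, 0.862], [-0.001, -1.0, -0.001]]
force: [-0.5, -0.8, -0.6]
grip_width: 0.346
```

Emit:
send_rows([
  [[0,0,0],0],
  [[0,0,0],0],
  [[0,0,0],0],
])

```text
time: 25.07
eef_pos: [431.2, -37.9, 100.5]
tool_rot: [[0.86, -0.0, 0.51], [-0.51, -0.0, 0.86], [-0.0, -1.0, -0.0]]
force: [0.2, -0.1, 0.0]
grip_width: 0.345
```

```bash
python3 go.py 431 -37 60 431 -37 15.5;  python3 - <<'E'
from h import *
c=camera("side"); cv2.imwrite("pics/s10.png",cv2.resize(c["pixels"][80:220,150:310],None,fx=4,fy=4,interpolation=cv2.INTER_CUBIC))
p=np.array(state()["eef_pos"])
for P in([431,-37,58],[431,-37,10],p+[0,0,-4.4],p+[0,0,11.6]): print((proj(c,P)-[150,80])*4)
E
```

```text
t 25.07 pos [431.2 -37.9 100.5] yaw -30.6 F [ 0.2 -0.1  0. ] grip 0.345
shift cm [-0.07  4.05  0.07]
shift cm [-0.06  8.5   0.07]
[278.9931906  380.97618351]
[286.76932903 448.5069615 ]
[273.42879345 325.52369649]
[270.64421772 301.39850837]
```

View pics/s10.png

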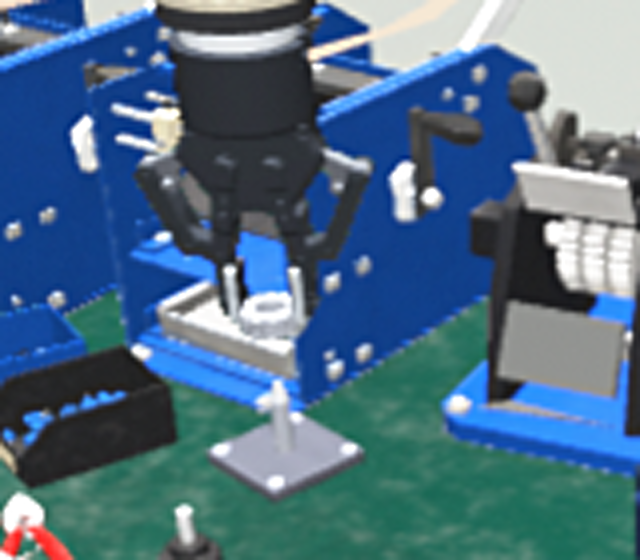

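Emit:
send_rows([
  [[0.1,0.5,0.05],0],
  [[0.1,1.2,0.05],0],
  [[0.1,2,0.05],0],
  [[0.1,2.7,0.05],0],
  [[0.1,3.4,0.05],0],
  [[0.1,4.0,0.05],0],
  [[0.1,4.8,0.05],0],
  [[0.1,5.5,0.05],0],
  [[0.1,5.5,0.05],0],
])

```text
time: 25.87
eef_pos: [431.5, -37.2, 44.3]
tool_rot: [[0.861, -0.002, 0.509], [-0.509, 0.0, 0.861], [-0.002, -1.0, -0.001]]
force: [-0.5, -1.0, -0.6]
grip_width: 0.351
```

```bash
python3 go.py 432 -37.5 15.3
```

```text
t 25.87 pos [431.5 -37.2  44.3] yaw -30.6 F [-0.5 -1.  -0.6] grip 0.351
shift cm [ 0.06  2.9  -0.  ]
```

Emit:
send_rows([
  [[0,0.7,0],0],
  [[0,1.4,0],0],
  [[0,2,0],0],
  [[0,2.5,0],0],
  [[0,2.8,0],0],
  [[0,2.9,0],0],
  [[0,2.9,0],0],
])

```text
time: 26.45
eef_pos: [432.2, -37.2, 16.5]
tool_rot: [[0.861, -0.0, 0.509], [-0.509, 0.0, 0.861], [-0.0, -1.0, -0.0]]
force: [0.8, -0.2, -0.5]
grip_width: 0.346
```

Emit:
send_rows([
  [[0,0,0],0],
  [[0,0,0],0],
  [[0,0,0],0],
  [[0,0,0],0],
  [[0,0,0],0],
  [[0,0,0],0],
], jaw=-0.4)

```text
time: 26.95
eef_pos: [432.4, -37.3, 16.8]
tool_rot: [[0.861, 0.0, 0.509], [-0.509, -0.0, 0.861], [0.0, -1.0, 0.0]]
force: [-0.5, 0.1, 0.2]
grip_width: 0.701
```

Emit:
send_rows([
  [[0,-0.5,0],0],
  [[0,-1.5,0],0],
  [[0,-3,0],0],
  [[0,-5,0],0],
  [[0,-7,0],0],
  [[0,-9,0],0],
  [[0,-10.5,0],0],
  [[0,-10.5,0],0],
  [[0,-10.5,0],0],
])

```text
time: 27.7
eef_pos: [432.9, -37.3, 122.3]
tool_rot: [[0.861, 0.002, 0.509], [-0.509, -0.0, 0.861], [0.001, -1.0, 0.001]]
force: [0.2, -1.1, -0.0]
grip_width: 0.696
```

```bash
python3 go.py 455 -362 125
```

```text
t 27.70 pos [432.9 -37.3 122.3] yaw -30.6 F [ 0.2 -1.1 -0. ] grip 0.696
shift cm [ 18.43  -0.26 -26.83]
```

Emit:
send_rows([
  [[1.5,0,-2.5],2],
  [[3.5,0,-5],4],
  [[5.5,0,-8],6],
  [[7.5,0,-11],8],
  [[9.5,0,-14],10],
  [[11.6,0,-17],12],
  [[13.7,0,-20],14],
  [[15.8,0,-23],16],
  [[17.5,0,-25.5],16],
  [[18.4,0,-26.8],16],
], jaw=-1)

```text
time: 28.53
eef_pos: [453.6, -364.5, 120.1]
tool_rot: [[0.686, -0.001, 0.728], [-0.728, 0.0, 0.686], [-0.001, -1.0, -0.001]]
force: [0.4, 0.5, -1.2]
grip_width: 0.998
```

Emit:
send_rows([
  [[0,0,0],0],
  [[0,0,0],0],
  [[0,0,0],0],
])

```text
time: 28.78
eef_pos: [453.9, -360.8, 120.8]
tool_rot: [[0.687, -0.001, 0.726], [-0.726, 0.001, 0.687], [-0.002, -1.0, -0.0]]
force: [0.1, -0.5, -0.3]
grip_width: 1.0
```

```bash
python3 go.py 455 -362 4
python3 - <<'E'
from h import *
c=camera("side")
for p,a,q in blobs(c,150,255,80,900,(180,160,420,285)): print("side",p,a,ray(c,p,9))
cv2.imwrite("pics/s11.png",np.hstack([cv2.resize(c["pixels"][150:230,180:280],None,fx=4,fy=4,interpolation=cv2.INTER_CUBIC),cv2.resize(c["pixels"][180:280,240:340],None,fx=4,fy=4,interpolation=cv2.INTER_CUBIC)[:320]]))
E
```

```text
t 28.78 pos [ 453.9 -360.8  120.8] yaw -46.6 F [ 0.1 -0.5 -0.3] grip 1.000
shift cm [ 1.800e-01  1.168e+01 -1.000e-02]
side [360.11400651 278.19087948] 767.5 [ 556.16164577 -467.46879124]
side [235.28243021 260.47372742] 203.0 [ 365.90218695 -303.51911281]
side [245.2111035  251.73543523] 729.5 [ 393.71063633 -286.8092497 ]
side [220.42210841 191.342723  ] 390.5 [429.97240398 -30.1870229 ]
side [360.16730524 168.16475096] 261.0 [812.30827973 -91.07856612]
side [212.85091421 162.89451477] 118.5 [463.39067816 129.14021599]
```

View pics/s11.png

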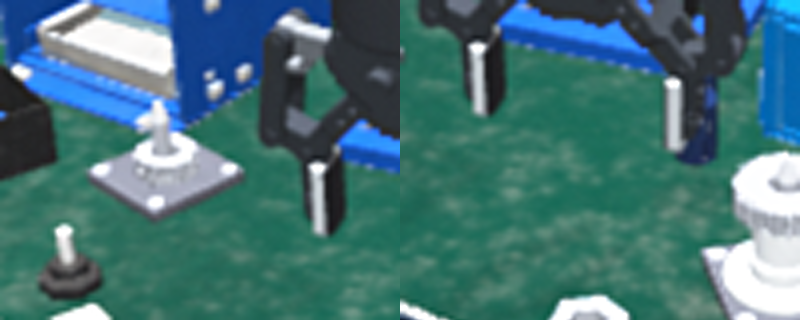

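Emit:
send_rows([
  [[0.15,2,0],0],
  [[0.15,4,0],0],
  [[0.15,6,0],0],
  [[0.15,8,0],0],
  [[0.15,9.5,0],0],
  [[0.15,10.6,0],0],
  [[0.15,11.2,0],0],
  [[0.15,11.5,0],0],
  [[0.15,11.5,0],0],
])

```text
time: 29.58
eef_pos: [455.5, -362.4, 6.7]
tool_rot: [[0.688, -0.0, 0.726], [-0.726, 0.0, 0.688], [-0.0, -1.0, 0.0]]
force: [-0.6, -0.3, -0.6]
grip_width: 0.994
```

Emit:
send_rows([
  [[0,0,0],0],
  [[0,0,0],0],
  [[0,0,0],0],
  [[0,0,0],0],
  [[0,0,0],0],
  [[0,0,0],0],
  [[0,0,0],0],
  [[0,0,0],0],
  [[0,0,0],0],
], jaw=1)

```text
time: 30.33
eef_pos: [455.7, -362.9, 7.4]
tool_rot: [[0.687, 0.001, 0.726], [-0.726, -0.001, 0.687], [0.001, -1.0, 0.0]]
force: [-1.6, 2.0, 8.1]
grip_width: 0.387
```

Emit:
send_rows([
  [[0,-0.3,0],0],
  [[0,-0.7,0],0],
  [[0,-1.5,0],0],
  [[0,-3,0],0],
  [[0,-5,0],0],
  [[0,-7,0],0],
  [[0,-9,0],0],
  [[0,-11,0],0],
  [[0,-12,0],0],
  [[0,-12,0],0],
])

```text
time: 31.17
eef_pos: [456.4, -363.5, 129.3]
tool_rot: [[0.687, 0.003, 0.726], [-0.726, -0.002, 0.687], [0.004, -1.0, 0.001]]
force: [0.8, -0.5, -0.6]
grip_width: 0.386
```

```bash
python3 go.py 432.3 -37.3 125
```

```text
t 31.17 pos [ 456.4 -363.5  129.3] yaw -46.6 F [ 0.8 -0.5 -0.6] grip 0.386
shift cm [-25.36   0.34  20.67]
```

Emit:
send_rows([
  [[-2,0,1.6],0],
  [[-4.8,0,3.9],0],
  [[-7.6,0,6.2],0],
  [[-10.5,0,8.6],0],
  [[-13.4,0,10.9],0],
  [[-16.3,0,13.3],0],
  [[-19,0,15.5],0],
  [[-21.6,0,17.6],0],
  [[-24,0,19.5],0],
  [[-25.4,0.2,20.7],0],
])

```text
time: 32.0
eef_pos: [430.1, -33.4, 124.0]
tool_rot: [[0.688, -0.001, 0.726], [-0.726, 0.001, 0.688], [-0.001, -1.0, -0.0]]
force: [0.6, -0.3, -1.3]
grip_width: 0.39
```

Emit:
send_rows([
  [[0,0,0],0],
  [[0,0,0],0],
  [[0,0,0],0],
])

```text
time: 32.25
eef_pos: [431.0, -36.2, 124.1]
tool_rot: [[0.687, -0.001, 0.726], [-0.726, -0.0, 0.687], [-0.0, -1.0, -0.001]]
force: [-1.3, 0.5, -1.2]
grip_width: 0.387
```

```bash
python3 go.py 432.3 -37.3 60 432.3 -37.3 34.5
python3 - <<'E'
from h import *
c=camera("side"); R=c
p=np.array(state()["eef_pos"])
for q,a,_ in blobs(c,150,255,60,900,(180,110,270,215)): print(q,a)
print(proj(c,p+[0,0,2]),proj(c,[432,-37.3,58]))
E
```

```text
t 32.25 pos [431.  -36.2 124.1] yaw -46.6 F [-1.3  0.5 -1.2] grip 0.387
shift cm [0.17 6.41 0.03]
shift cm [0.17 8.96 0.03]
[220.3923834  191.33204964] 389.5
[211.50544135 155.40709391] 413.5
[216.76426506 149.72866164] [220.1843722  175.20428977]
```

Emit:
send_rows([
  [[0.17,1,0],0],
  [[0.17,2.5,0],0],
  [[0.17,4,0],0],
  [[0.17,5,0],0],
  [[0.17,5.8,0],0],
  [[0.17,6.4,0],0],
  [[0.17,7,0],0],
  [[0.17,7.4,0],0],
  [[0.17,7.4,0],0],
])

```text
time: 33.05
eef_pos: [432.2, -37.3, 50.1]
tool_rot: [[0.687, -0.001, 0.727], [-0.727, 0.0, 0.687], [-0.0, -1.0, -0.0]]
force: [-0.7, -1.3, -1.2]
grip_width: 0.387
```

```bash
python3 go.py 432.3 -37.3 34.5
```

```text
t 33.05 pos [432.2 -37.3  50.1] yaw -46.6 F [-0.7 -1.3 -1.2] grip 0.387
shift cm [0.01 1.56 0.01]
```

Threaded without resistance; lower, release, retreat.

Emit:
send_rows([
  [[0,0.5,0],0],
  [[0,0.9,0],0],
  [[0,1.2,0],0],
  [[0,1.4,0],0],
  [[0,1.6,0],0],
  [[0,1.6,0],0],
])

```text
time: 33.55
eef_pos: [432.2, -37.1, 34.4]
tool_rot: [[0.687, -0.0, 0.726], [-0.726, 0.0, 0.687], [-0.0, -1.0, -0.0]]
force: [-0.0, 0.6, -0.2]
grip_width: 0.388
```

Emit:
send_rows([
  [[0,0,0],0],
  [[0,0,0],0],
  [[0,0,0],0],
  [[0,0,0],0],
  [[0,0,0],0],
  [[0,0,0],0],
], jaw=-0.4)

```text
time: 34.05
eef_pos: [432.4, -37.1, 34.7]
tool_rot: [[0.687, 0.0, 0.726], [-0.726, 0.0, 0.687], [0.0, -1.0, 0.0]]
force: [0.8, -0.5, 0.4]
grip_width: 0.703
```

Emit:
send_rows([
  [[0,-0.5,0],0],
  [[0,-1.5,0],0],
  [[0,-3,0],0],
  [[0,-5,0],0],
  [[0,-7,0],0],
  [[0,-9,0],0],
  [[0,-10.5,0],0],
  [[0,-10.5,0],0],
])

```text
time: 34.72
eef_pos: [433.9, -37.3, 142.8]
tool_rot: [[0.687, 0.004, 0.726], [-0.726, -0.0, 0.687], [0.003, -1.0, 0.003]]
force: [1.6, 1.2, 0.8]
grip_width: 0.699
```

Emit:
send_rows([
  [[2,0,-2],0],
  [[4,0,-4],0],
  [[6.5,0,-6],0],
  [[9,0,-8],0],
  [[11.5,-1,-10],0],
  [[14,-2,-12],0],
  [[16,-3,-14],0],
  [[18,-4,-16],0],
  [[18,-4,-16],0],
])

```text
time: 35.47
eef_pos: [440.0, -282.2, 180.7]
tool_rot: [[0.685, 0.001, 0.729], [-0.729, -0.002, 0.685], [0.002, -1.0, -0.0]]
force: [0.5, 0.0, -0.6]
grip_width: 0.7
```

```bash
python3 go.py
python3 - <<'E'
from h import *
c=camera("side");d=camera("top"); f=lambda i:cv2.resize(i,None,fx=4,fy=4,interpolation=cv2.INTER_CUBIC)
P=c["pixels"];T=d["pixels"]
cv2.imwrite("pics/end.png",np.vstack([np.hstack([f(P[150:220,180:280]),f(P[195:265,290:390])]),np.hstack([f(T[245:315,200:300]),f(T[195:265,340:440])])]))
E
```

```text
t 35.47 pos [ 440.  -282.2  180.7] yaw -46.8 F [ 0.5  0.  -0.6] grip 0.700
```

View pics/end.png

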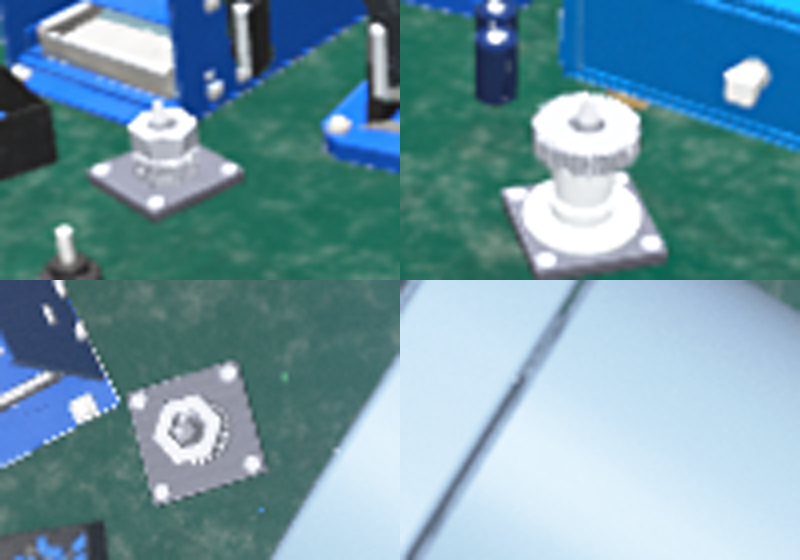

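```bash
python3 -c "
from plant import *
print(hand_in())"
```

```text
the job is handed in; nothing more can be done
None
```

I built both stacks in the order asked and handed the job in at about 35.5 s of the 112 s allowed. The hand-in gave no verdict.

- **Tall post:** the flange is at the bottom with its hub up, then the sleeve, then the large wheel. In the last side picture they lie flat with the pin tip showing through the wheel.
- **Short post:** the small wheel has the hex collar on top of it. The last side and top pictures both show it flat and threaded on the pin.
- **Forces:** all five parts went onto their pins with no contact force that I could see. The highest reading at the end of any move was about 15 N, as the fingers closed on the flange. The gripper was open and well clear of both stacks at the end.

**Checks that failed or disagreed:**
- **Camera disagreement:** the two cameras differed by about 2–4 mm on positions, within the 4 mm clearance round the pins, so I used averages.
- **Small-wheel grip reading:** it was lower than a 38 mm part should give. The wheel still showed up well held and threaded freely.
- **Tall stack not checked from above:** the arm blocked the top camera at the end, so its last check is from the side only.

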